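Clamp a split chopping board with a one-hand ratchet clamp and hold it

ROBOT

A 6-joint arm with a two-finger parallel gripper is mounted at the origin on a cart in front of the work surface, level with it; the furniture and walls round the work are solid. World frame = base frame: x ahead of the robot, y to its left, z up, the work surface at z = 0. Lengths are in m, angles in rad, forces in N, time in s.
With the tool pointing down it reaches from about 0.275 to 0.975 m from the base axis. Payload 8.4 kg.
Tool frame: the origin (TCP) lies at the very end of the fingers, on their centre line; the grasp point (between the pads) lies 19 mm behind it; z points along the fingers, y is the line along which they close (so a half turn about z gives the same grasp; the last joint's range is limited). The gripper opens to 92 mm and grips with 3 to 60 N. Pads are 20 mm wide; open, the fingers measure 128 mm over their backs; the gripper's body (75 mm by 189 mm) begins 69 mm behind the grasp point.
Start: joints at [-1.147, 0.353, 1.633, -0, 1.155, -0.002], TCP at [0.258, -0.569, 0.215] pointing down, gripper open.
Joint ranges: [-2.63, 2.63], [-0.92, 2.1], [0.06, 2.66], [-1.3, 4.44], [0, 2.69], [-3.02, 3.02]. Speed limits (rad/s): [2.22, 2.22, 2.79, 3.14, 3.14, 3.14].

INTERFACE

Orientations are given as a rotation vector (axis times angle).
In Python, from plant import bot, vision gives the robot as it stands. The module is installed in compiled form; this text tells all that it offers. Calls block until the motion is done:
- bot.move_to(position, orientation): joint-space move of the TCP to a pose.
- bot.move_linear(position, max_speed=0.15, rotation=None, contact_N=None): straight line of the TCP; rotation=None keeps the orientation; max_speed is the mean speed in m/s. With contact_N (N) it stops when the force on the tool has changed by that much, and returns True; else False.
- bot.goto_joints(angles): joint-space move.
- bot.open_jaws() and bot.clamp(squeeze=None): open the fingers fully, or close them until they stop; squeeze is the grip in N (None keeps the last).
- bot.sleep(seconds).
- bot.solve_ik(position, orientation): joint angles nearest the present ones, or None.
- vision.camera(name): name is "scene" or "top" or "wrist"; returns the picture (420x560x3 uint8, red, green, blue); there is no depth.
- vision.calibration(name): a dict with "camera_matrix" (3x3 intrinsics, pixels), "extrinsics" (4x4, takes a point from camera to world coordinates). Camera axes: x right, y down, z forward; pixel columns grow to the right and rows downward; lengths in m; the calibration is good to about 2 mm. The wrist camera is an equidistant fisheye: a pixel r from the principal point sees the ray r / f radians off the axis. A picture is of the moment at which its call begins: read the wrist's pose just before it. calibration takes no time and is no camera call; for the wrist camera it gives the pose at the moment of the call.
A pose or a line that the arm cannot do raises bot.IKError and nothing moves.
- bot.sign_off(): hands the job in; it is judged then, once.
Readings, each from a call of its own:
- bot.get_time(): time.
- bot.get_joints(): joint angles.
- bot.get_qd(): joint speeds.
- bot.get_effort(): joint torques, N m.
- bot.get_tool_pos(): TCP position.
- bot.get_tcp_rot(): TCP orientation.
- bot.get_wrist_force(): force on the tool from outside, world axes, zero at the start.
- bot.get_wrist_torque(): the same for the moment, N m.
- bot.get_opening(): finger opening in m.
- bot.get_finger_force(): force on a finger pad.
Only numpy, scipy, OpenCV 4.12 (cv2) and the standard library are available. Lean on these libraries where they do the work, as an engineer would, in place of code of your own. Each camera call takes 0.05 s, during which the arm holds its last target. There are 200 camera calls.

TASK

The two halves of a split chopping board lie in the bar clamp on the worktop. First swing the small raised lever on the clamp head fully down so that the ratchet holds, then pump the trigger against the upright handle, one full squeeze at a time, until the halves are pressed together against the fixed jaw and the pad's spring stem is pushed about half way in; never let it go all the way in, which would crush the wood. Finish while still holding the trigger well squeezed, so that I can mark the joint; move the pad only with the trigger, do not touch the board halves and leave the other things alone.

Things in the scene. Friction and masses are not known exactly. Their poses are not given: they have to be found in the camera images.
- clamp: bar clamp fixed on a wooden plank 130 x 380 x 18 mm (x, y, z) that does not move. Origin: centre of the plank's underside; z up; +y runs along the toothed bar from the trigger end to the fixed jaw. At y -95..0 a grey head, 64 mm high (70 at the handle). Trigger and handle stand side by side along y; grip both from above, one finger behind the trigger (-y), one before the handle (+y)
- handle_grip (a point): middle of the fixed black upright handle, at clamp (0, -53, 100) mm; the handle spans x -13..13, y -60..-46, up to z 124 mm. Over the outer faces of trigger and handle: 54 mm at rest, about 34 mm at z 85 mm when fully squeezed; the handle stays where it is, only the trigger moves
- trigger_grip (a point): point in the middle of the trigger blade, 100 mm above the worktop at rest (clamp x 0, y -95, z 100 mm). The blade is 24 mm wide (x), 10 mm thick (y), from z 66 to 122 mm, and swings about a pivot 86 mm below this point
- trigger (a joint): trigger angle, rad: 0 at rest, 0.275 fully squeezed (its stop; trigger_grip has moved 23 mm to the handle). A spring brings it back (about 2 N at the blade). A full squeeze moves the bar about 7 mm; with the lever down the bar keeps 6 mm (one tooth) once the trigger is fully back at 0; with the lever up it slides back. Takes up to about 12 N at the blade
- lever (a joint): pivot lever on the clamp head, rad: 0 fully down (ratchet holds); starts raised at 0.4 to 0.7; stays where left; 6 N at 45 mm from the pivot move it. Press it down from above. Its pivot axis runs along clamp y at clamp x +27, z 66 mm; the lever is centred at clamp y -15 mm and reaches 75 mm from the pivot to clamp -x, the last 26 mm a black paddle 16 mm wide
- lever_tip (a point): middle of the upper face of the lever's paddle, 62 mm from the pivot axis; at clamp x -35, y -15, z 70 mm when the lever is down
- bar (a joint): travel of the toothed bar towards the fixed jaw, m: 0 at the start, teeth every 6 mm, at most 0.05. A spring of about 4 N pushes it back towards 0
- pad (a joint): how far the spring stem behind the pad is pushed into its cup, m: 0 fully out, 0.018 fully in; about half way (0.009) is wanted. 5 N start to push it in, plus 1 N for each mm. It stays out while the pad only pushes the halves along
- pad_face (a point): centre of the front face of the black rubber pad, 50 mm wide (x), 26 mm high, on the front end of the bar, 36 mm above the worktop; the steel stem (12 mm thick, 18 mm long when out) shows between it and the dark cup
- near_half: half of a pale wooden chopping board, a bar 100 x 36 x 34 mm (x, y, z), loose on the plank, nearer to the pad. Origin: centre of its underside
- far_half: the other half, same size and look, nearer to the fixed jaw. Origin: centre of its underside. When the halves meet, the origins lie 36 mm apart
- jaw: fixed dark steel jaw, 110 mm wide (x), 40 mm high, bolted on the plank at one of many distances; it does not move. Origin at its underside; its pressing face lies 2 mm to clamp -y of the origin
- pepper_jar: bystander: spice jar 44 mm across, 105 mm high; leave it
- paprika_jar: bystander: spice jar 46 mm across, 106 mm high; leave it
- peeler: bystander: orange peeler, 170 mm long, lying; leave it
- bowl: bystander: white bowl 140 mm across, 65 mm high; leave it
There are look-alikes about, which are no part of the job. Leave any orange or turquoise look-alike of the near_half alone.

How it is judged:
By the outcome, as a careful person would: the job done as asked, in the order asked, and still so for the second after the job is handed in, while the arm keeps its last pose, push and grip.
It also fails if it takes over 61 s, if anything falls off the work surface, if the arm or the gripper's body presses on something with over 40 N, if the wrist force passes 120 N, or if a joint passes its speed limit or range.

## Working session

There is one attempt and no reset: what is moved stays moved. The work goes in short steps, each a Python script; the robot and the scene stay as the last script left them, time stands still between calls to the robot, and variables do not carry over. Pictures are saved under pics/ and viewed, at most 10 in all, crops included, and the job is handed in when it is done.

```bash
mkdir -p pics
python3 - <<'E'
from plant import bot, vision
import cv2,numpy as np
for n in("scene","top"):
    im=vision.camera(n); cv2.imwrite(f"pics/{n}0.png",cv2.resize(im[:,:,::-1],(800,600),interpolation=cv2.INTER_CUBIC))
    c=vision.calibration(n); print(n,np.round(c["camera_matrix"],1).tolist(),np.round(c["extrinsics"],4).tolist())
print(bot.get_time(),bot.get_tcp_rot(),bot.get_opening())
E
```

```text
scene [[398.3, 0.0, 279.8], [0.0, 398.3, 211.9], [0.0, 0.0, 1.0]] [[-0.9624, 0.2156, -0.1651, 0.6955], [0.2714, 0.7472, -0.6066, 0.5403], [-0.0074, -0.6286, -0.7777, 0.858], [0.0, 0.0, 0.0, 1.0]]
top [[415.3, 0.0, 277.1], [0.0, 415.3, 207.8], [0.0, 0.0, 1.0]] [[-0.023, -0.9986, 0.0468, 0.4633], [-0.9997, 0.0228, -0.0056, -0.0359], [0.0045, -0.047, -0.9989, 1.1007], [0.0, 0.0, 0.0, 1.0]]
0.1 [-3.06953226e+00 -6.63504661e-01  3.61703742e-04] 0.0917797347264845
```

View pics/top0.png

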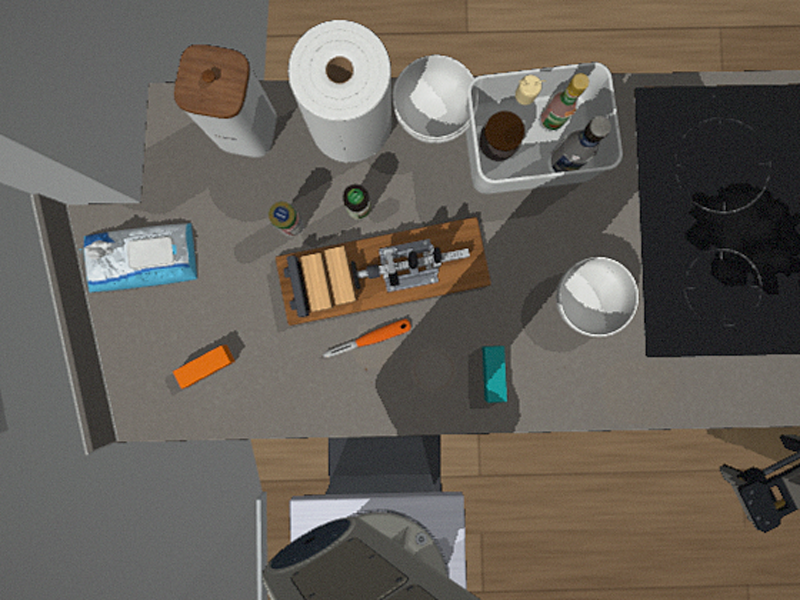

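View pics/scene0.png

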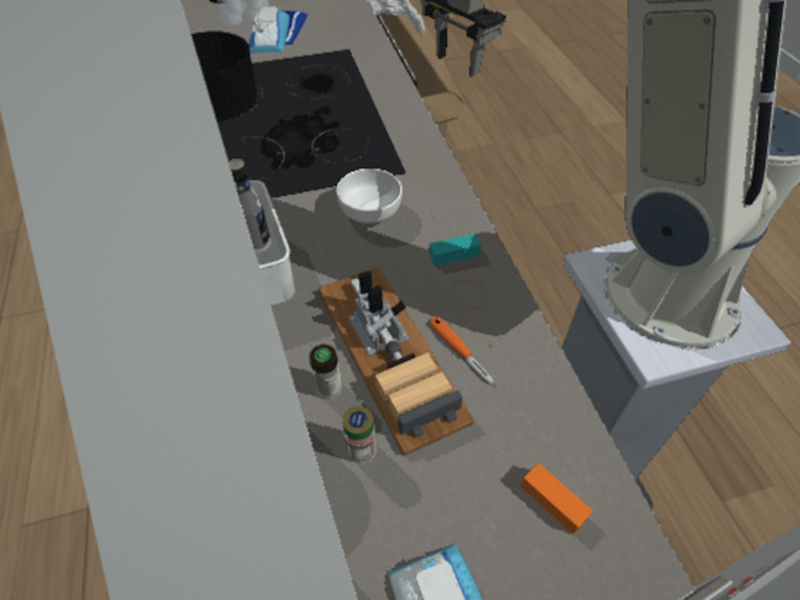

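The top view shows the clamp plank with corners near (277,257), (288,325), (473,219) and (490,288). The jaw is on the left (world +y) and the trigger and handle are on the right. I'll enlarge that area in both views.

```bash
cat > h.py <<'E'
from plant import bot, vision
import cv2,numpy as np
from scipy.spatial.transform import Rotation as R
def ray(n,u,v,z):
    c=vision.calibration(n); E=c["extrinsics"]
    d=E[:3,:3]@np.linalg.inv(c["camera_matrix"])@[u,v,1]
    return E[:3,3]+d*(z-E[2,3])/d[2]
def proj(n,p):
    c=vision.calibration(n); E=np.linalg.inv(c["extrinsics"])
    q=c["camera_matrix"]@(E[:3,:3]@np.asarray(p)+E[:3,3]); return q[:2]/q[2]
def crop(n,u0,v0,w,h,s,name):
    im=vision.camera(n)[v0:v0+h,u0:u0+w,::-1]
    cv2.imwrite(f"pics/{name}.png",cv2.resize(im,None,fx=s,fy=s,interpolation=cv2.INTER_CUBIC))
E
python3 - <<'E'
from h import *
a=vision.camera("top")[145:235,185:350,::-1]; b=vision.camera("scene")[180:320,215:335,::-1]
cv2.imwrite("pics/topc.png",cv2.resize(a,None,fx=4.8,fy=4.8,interpolation=cv2.INTER_CUBIC))
cv2.imwrite("pics/scenec.png",cv2.resize(b,None,fx=4.2,fy=4.2,interpolation=cv2.INTER_CUBIC))
E
```

```text
(no output)
```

View pics/topc.png

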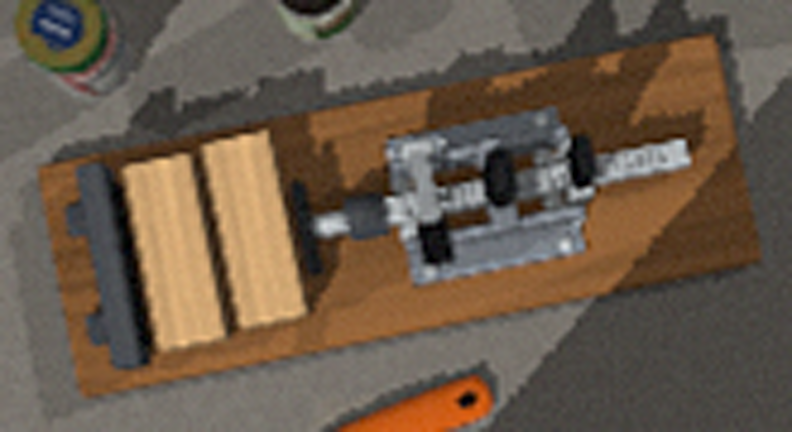

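View pics/scenec.png

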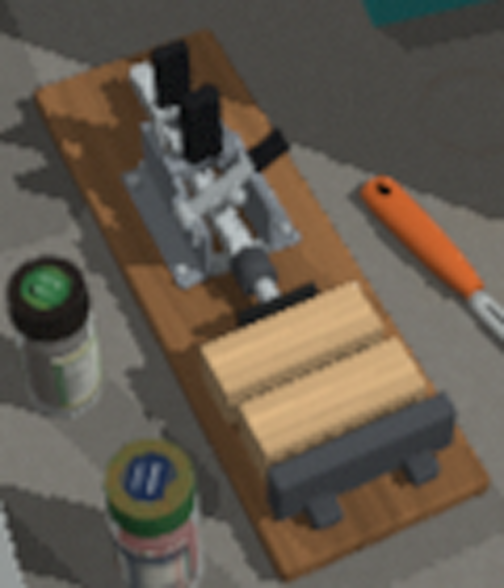

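The top crop shows the plank corners at (40,168), (84,396), (715,36) and (760,262). The handle top is at about (500,178), the trigger top at (582,160), and the raised paddle at (436,243). The scene crop shows the plank corners at (36,95), (207,30), (488,485) and (288,580). I'll fit the clamp pose from both views.

```bash
cat > fit.py <<'E'
from h import *
from scipy.optimize import least_squares
L=lambda p,s,o:(np.array(p)+.5)/s+o-.5
top=[L(p,4.8,np.array([185,145])) for p in[(40,168),(84,396),(715,36),(760,262),(500,176),(582,158)]]
sc=[L(p,4.2,np.array([215,180])) for p in[(288,580),(488,485),(36,95),(207,30),(202,95),(172,48)]]
# clamp pts: +x far(world+x)
P=np.array([(.065,.19,.018),(-.065,.19,.018),(.065,-.19,.018),(-.065,-.19,.018),(0,-.053,.124),(0,-.095,.122)])
def w(q,p): c,s=np.cos(q[2]),np.sin(q[2]); return np.array([q[0]+c*p[0]-s*p[1],q[1]+s*p[0]+c*p[1],p[2]])
def res(q,t=1,s=1): return np.concatenate([(proj("top",w(q,p))-a)*t for p,a in zip(P,top)]+[(proj("scene",w(q,p))-a)*s for p,a in zip(P,sc)])
for t,s in((1,1),(1,0),(0,1)):
    r=least_squares(res,[.45,0,0],args=(t,s)); print(r.x)
    if t*s: q=r.x; print(np.round(r.fun.reshape(-1,2),1).tolist()); np.save("q.npy",q)
for a in (.4,.5,.6,.7):
    d=np.array([-.062*np.cos(a)+.004*np.sin(a),-.015,.062*np.sin(a)+.004*np.cos(a)])+[.027,0,.066]
    print(a,w(q,d),(proj("top",w(q,d))-[185,145])*4.8,(proj("scene",w(q,d))-[215,180])*4.2)
for z in(.052,): # halves edges, top: 
    for nm,p in(("jaw",(110,265)),("far+",(124,170)),("far-",(192,160)),("near+",(205,148)),("near-",(268,134)),("near+b",(238,328)),("near-b",(304,315))):
        X=ray("top",*L(p,4.8,np.array([185,145])),z); c,s=np.cos(q[2]),np.sin(q[2]); d=X[:2]-q[:2]; print(nm,np.round([c*d[0]+s*d[1],-s*d[0]+c*d[1]],4))
E
python3 fit.py
```

```text
[ 0.56316796 -0.01898233  0.17309846]
[[-1.1, -0.6], [-1.0, 0.7], [0.5, -1.1], [1.1, 0.3], [0.4, -0.5], [0.7, -0.1], [-0.9, 0.3], [1.9, -0.2], [-0.7, -0.7], [1.3, -0.4], [-0.2, 0.6], [0.0, 0.7]]
[ 0.56266438 -0.01864582  0.17253345]
[ 0.563644   -0.0193895   0.17399794]
0.4 [ 0.53763001 -0.03867516  0.09382818] [435.49446284 247.97721607] [273.1386405 157.8359261]
0.5 [ 0.54064004 -0.03814887  0.09923471] [434.32511621 241.24836401] [268.30634678 153.87957786]
0.6 [ 0.54416672 -0.03753223  0.10430918] [432.93979453 233.47806722] [262.6065203  150.55436242]
0.7 [ 0.5481748  -0.03683143  0.10900087] [431.35083771 224.73804782] [256.08579887 147.90490935]
jaw [0.0002 0.1551]
far+ [0.0481 0.1384]
far- [0.0463 0.1022]
near+ [0.0513 0.0943]
near- [0.0521 0.0602]
near+b [-0.0455  0.0953]
near-b [-0.0456  0.0599]
```

Both views agree to about 1 mm, giving a clamp pose of about (0.563, -0.019) with yaw 0.173. The lever is near 0.45 rad. Next I'll move above the lever and take a wrist view on the way.

```bash
cat >> h.py <<'E'
import os
if os.path.exists("q.npy"):
    q=np.load("q.npy")
    def W(x,y,z): c,s=np.cos(q[2]),np.sin(q[2]); return np.array([q[0]+c*x-s*y,q[1]+s*x+c*y,z])
    def rot(k=0): return (R.from_euler("z",q[2]+k*np.pi)*R.from_euler("x",np.pi)).as_rotvec()
def st(m=""):
    v=np.array(bot.get_wrist_force()); c,s=np.cos(q[2]),np.sin(q[2])
    print(m,"t%.2f op%.4f ff %s F_clamp %s tcp %s"%(bot.get_time(),bot.get_opening(),np.round(bot.get_finger_force(),1),np.round([c*v[0]+s*v[1],-s*v[0]+c*v[1],v[2]],1),np.round(bot.get_tool_pos(),4)))
E
python3 - <<'E'
from h import *
P=W(-.035,-.015,.20); s=[bot.solve_ik(P,rot(k)) for k in(0,1)]; print([np.round(a,2) if a is not None else None for a in s])
k=min((0,1),key=lambda i:9 if s[i] is None else abs(s[i][5])); print("k",k)
bot.move_to(P,rot(k)); st("above")
bot.clamp(10); st("closed")
c=vision.calibration("wrist"); print({a:np.round(b,4).tolist() for a,b in c.items()})
crop("wrist",0,0,560,420,1.42,"w1")
E
```

```text
[array([-0.08,  0.23,  1.85,  0.  ,  1.07,  1.32]), array([-0.08,  0.23,  1.85,  0.  ,  1.07, -1.82])]
k 0
above t2.33 op0.0919 ff 0.0 F_clamp [-0.7 -0.2 -0.1] tcp [ 0.5313 -0.0404  0.2   ]
closed t3.67 op0.0006 ff 0.0 F_clamp [-0.1 -0.1 -0.2] tcp [ 0.5313 -0.0398  0.2   ]
{'camera_matrix': [[325.1923, 0.0, 281.0596], [0.0, 325.1923, 210.833], [0.0, 0.0, 1.0]], 'extrinsics': [[0.1712, -0.9535, -0.2482, 0.6017], [-0.9852, -0.1654, -0.0441, -0.0263], [0.001, 0.2521, -0.9677, 0.3709], [0.0, 0.0, 0.0, 1.0]]}
```

View pics/w1.png

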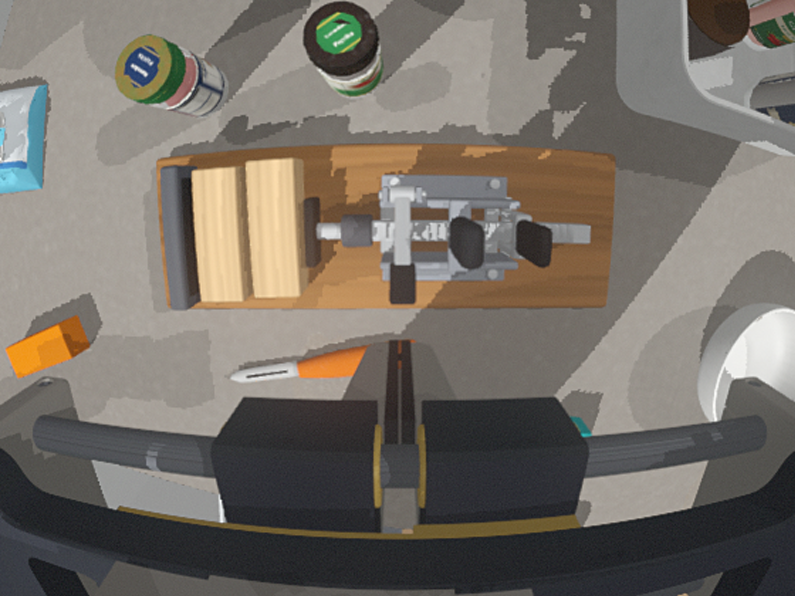

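The wrist view shows the jaw edge near 190. The far half spans 193–243, the near half 247–303, and the pad 304–319. The stem spans 317–341 and the paddle is at (402,283). I'll turn these into clamp y values and press the lever.

```bash
cat >> h.py <<'E'
def wray(u,v,z,c=None):  # wrist pixel (full-res) -> clamp coords at height z
    c=c or vision.calibration("wrist"); K=c["camera_matrix"]; E=c["extrinsics"]
    a=np.array([u-K[0,2],v-K[1,2]]); r=np.hypot(*a); t=r/K[0,0]
    d=E[:3,:3]@np.r_[np.sin(t)*a/r,np.cos(t)]; X=E[:3,3]+d*(z-E[2,3])/d[2]
    d=X[:2]-q[:2]; C,S=np.cos(q[2]),np.sin(q[2]); return np.round([C*d[0]+S*d[1],-S*d[0]+C*d[1],z],4)
E
python3 - <<'E'
from h import *
for n,u,v,z in(("plankTL",158,158,.018),("plankTR",616,156,.018),("jawtopedge",190,235,.058),("far+",196,235,.052),("far-",243,235,.052),("near+",249,235,.052),("near-",303,235,.052),("padfront",306,203,.049),("padback",319,203,.049),("stem/pad",318,230,.042),("cup",341,230,.044),("handle",466,222,.124),("trig",533,226,.122),("paddle",402,283,.096)):
    print(n,wray(u/1.42,v/1.42,z))
bot.move_linear(W(-.035,-.015,.115),.15)
h=bot.move_linear(W(-.035,-.015,.060),.03,contact_N=14); st(f"press {h}")
bot.sleep(.2); st()
crop("scene",215,180,120,140,4.2,"s2")
E
```

```text
plankTL [0.0658 0.1851 0.018 ]
plankTR [ 0.0649 -0.1904  0.018 ]
jawtopedge [0.0039 0.1383 0.058 ]
far+ [0.003  0.1361 0.052 ]
far- [0.0016 0.0982 0.052 ]
near+ [0.0015 0.0936 0.052 ]
near- [0.0005 0.0534 0.052 ]
padfront [0.0228 0.0512 0.049 ]
padback [0.0226 0.0419 0.049 ]
stem/pad [0.0027 0.0443 0.042 ]
cup [0.0027 0.0273 0.044 ]
handle [ 0.0153 -0.0501  0.124 ]
trig [ 0.0138 -0.0883  0.122 ]
paddle [-0.0246 -0.0158  0.096 ]
press True t5.81 op0.0003 ff 6.2 F_clamp [-2.   0.5 11.7] tcp [ 0.5311 -0.0398  0.0698]
 t6.01 op0.0008 ff 5.7 F_clamp [-3.8  0.8 10.9] tcp [ 0.5311 -0.0398  0.0698]
```

The lever is down: the tool stopped at z = 69.8 mm under 11 N. Now I'll grip the trigger and handle and make the first squeeze.

Run:
```python
from h import *
bot.move_linear(W(-.035,-.015,.16),.2); bot.open_jaws()
bot.move_linear(W(0,-.062,.16),.15); st("over")
im=vision.camera("wrist"); cv2.imwrite("pics/w2.png",cv2.resize(im[:,:,::-1],None,fx=1.42,fy=1.42))
h=bot.move_linear(W(0,-.062,.082),.1,contact_N=8); st(f"down {h}")
if not h:
    bot.clamp(25); st("sq1"); bot.sleep(.2); st()
    im=vision.camera("wrist"); cv2.imwrite("pics/w3.png",cv2.resize(im[:,:,::-1],None,fx=1.42,fy=1.42))
    print(np.array(vision.calibration("wrist")["extrinsics"]).round(4).tolist())
```

```text
over t8.58 op0.0918 ff 0.0 F_clamp [-0.1  0.9  0.3] tcp [ 0.5732 -0.08    0.1596]
down False t9.57 op0.0920 ff 0.0 F_clamp [-0.6 -0.2 -1. ] tcp [ 0.5743 -0.0801  0.0825]
sq1 t10.52 op0.0330 ff 22.9 F_clamp [  0.8 -13.2  -5. ] tcp [ 0.5746 -0.0823  0.0821]
 t10.72 op0.0332 ff 22.9 F_clamp [ -0.4 -12.8  -4.8] tcp [ 0.5746 -0.0823  0.082 ]
[[0.1721, -0.9531, -0.2491, 0.6452], [-0.9851, -0.1654, -0.0475, -0.0682], [0.0041, 0.2536, -0.9673, 0.2529], [0.0, 0.0, 0.0, 1.0]]
```

View pics/w3.png

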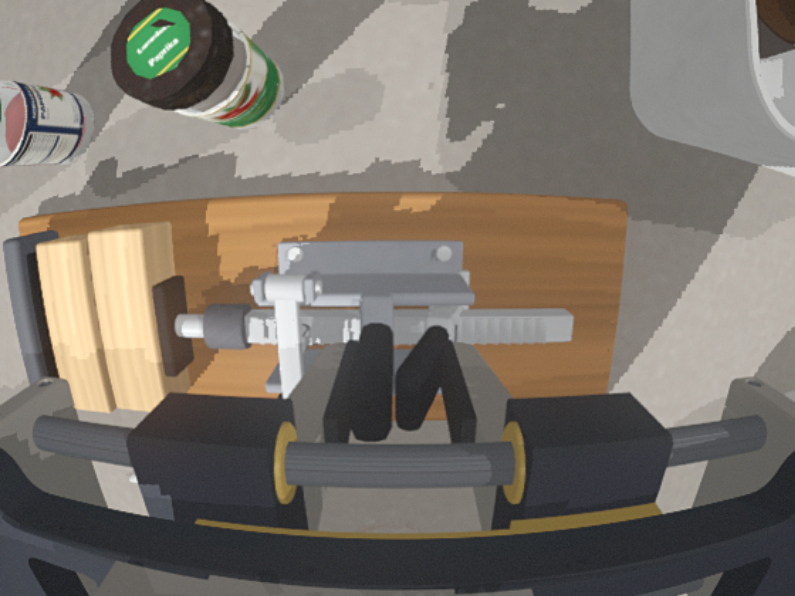

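The first squeeze reached the stop: opening 33 mm, with both fingers in contact. The wrist view shows the stem clearly between the pad (about 187) and the cup (204), so I can track it. I'll do squeezes 2 and 3 and record the stem each time.

```bash
cat >> h.py <<'E'
def shot(name): cv2.imwrite(f"pics/{name}.png",vision.camera("wrist")[150:280,0:200,::-1])
def montage(names,out):
    cv2.imwrite(f"pics/{out}.png",np.vstack([np.hstack([cv2.resize(cv2.imread(f"pics/{n}.png"),None,fx=2,fy=2,interpolation=cv2.INTER_CUBIC) for n in names[i:i+2]]) for i in range(0,len(names),2)]))
E
python3 - <<'E'
from h import *
shot("p1")
bot.open_jaws(); bot.move_linear(W(0,-.0635,.082),.1); bot.sleep(.3); st("open"); shot("r1")
bot.clamp(25); bot.sleep(.2); st("sq2"); shot("p2")
bot.open_jaws(); bot.sleep(.3); st("open")
bot.clamp(25); bot.sleep(.2); st("sq3"); shot("p3")
montage(["p1","r1","p2","p3"],"m1")
E
```

```text
open t12.33 op0.0919 ff 0.0 F_clamp [ 0.4 -0.3 -1. ] tcp [ 0.5741 -0.0815  0.082 ]
sq2 t13.52 op0.0337 ff 23.3 F_clamp [-0.  -6.8 -3.5] tcp [ 0.5743 -0.0825  0.0818]
open t14.82 op0.0917 ff 0.0 F_clamp [0.7 0.2 0. ] tcp [ 0.5741 -0.0815  0.082 ]
sq3 t15.96 op0.0340 ff 23.1 F_clamp [-0.4 -6.8 -3.3] tcp [ 0.5743 -0.0826  0.0818]
```

View pics/m1.png

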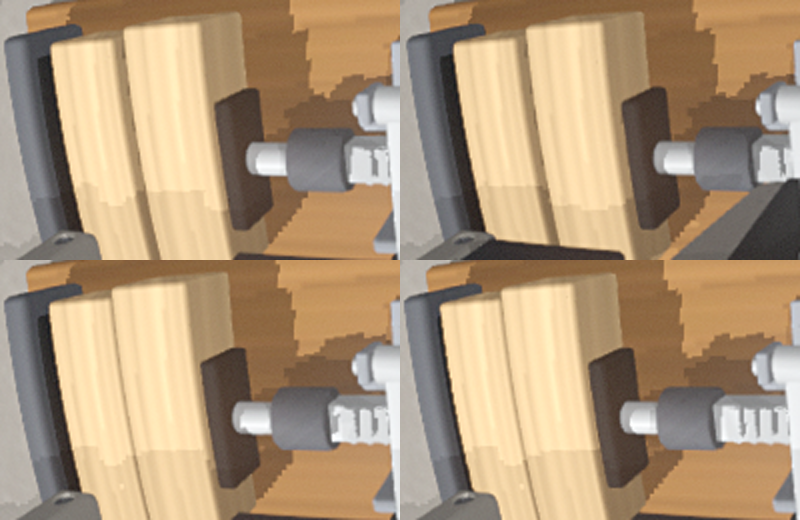

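After squeeze 3 the halves are almost meeting. The stem is still fully out: about 40 px visible in p1 and 38–40 px in p3. Squeeze 4 can push it in by at most 6 mm, so it is safe.

Run:
```python
from h import *
bot.open_jaws(); bot.sleep(.3); st("open"); shot("r3")
bot.clamp(25); bot.sleep(.2); st("sq4"); shot("p4")
bot.open_jaws(); bot.sleep(.3); st("open"); shot("r4")
montage(["p3","p4","r3","r4"],"m2")
```

```text
open t17.27 op0.0917 ff 0.0 F_clamp [-0.   0.  -0.3] tcp [ 0.5741 -0.0815  0.082 ]
sq4 t18.44 op0.0336 ff 23.4 F_clamp [-0.6 -6.7 -5.1] tcp [ 0.5743 -0.0826  0.0817]
open t19.75 op0.0920 ff 0.0 F_clamp [-0.1 -0.7  0.2] tcp [ 0.5741 -0.0815  0.082 ]
```

View pics/m2.png

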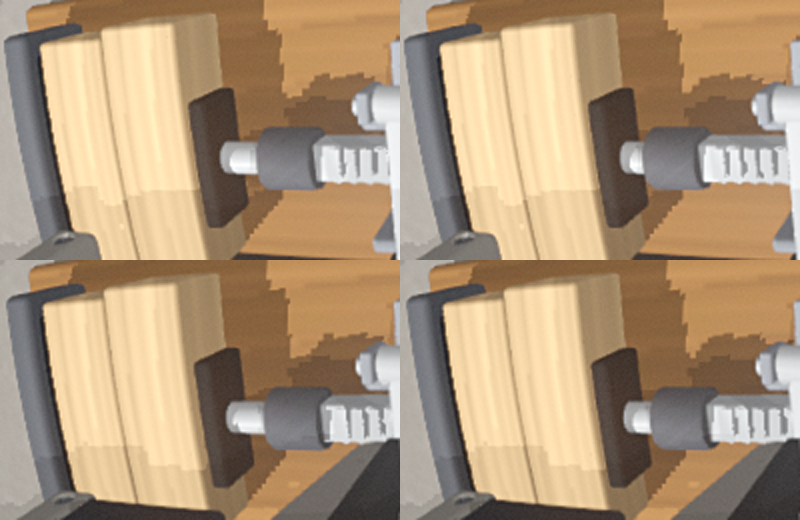

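Between p3 and p4 the pad and halves stayed put. The visible stem shrank from about 36 px to 23 px and the cup edge moved from 259 to 245, so squeeze 4 went into the spring. I'll measure the stem in mm by tracking the pad and cup patches.

```bash
cat > meas.py <<'E'
from h import *
def up(n): return cv2.resize(cv2.imread(f"pics/{n}.png"),None,fx=8,fy=8,interpolation=cv2.INTER_CUBIC)
def track(ref,box,names):
    x0,y0,x1,y1=[b*4 for b in box]; T=up(ref)[y0:y1,x0:x1]; o=[]
    for n in names:
        m=cv2.matchTemplate(up(n),T,cv2.TM_CCOEFF_NORMED); _,s,_,l=cv2.minMaxLoc(m); o.append(((l[0]-x0)/8,(l[1]-y0)/8,s))
    return o
c=vision.calibration("wrist")
def run(ref,names,pad,cup):
    for lab,box,pt,z in(("pad",pad[0],pad[1],.049),("cup",cup[0],cup[1],.044)):
        for n,(dx,dy,s) in zip(names,track(ref,box,names)):
            print(lab,n,round(dx,2),round(dy,2),round(s,3),wray(pt[0]/2+dx,150+pt[1]/2+dy,z,c)[1])
# boxes/points in montage (x2) px
run("r3",["r1","r3","r4"],((186,80,246,160),(232,90)),((270,122,318,185),(268,150)))
run("p3",["p2","p3","p4"],((182,80,240,160),(234,92)),((262,122,314,185),(260,150)))
E
python3 meas.py
```

```text
pad r1 13.38 -0.12 0.987 0.0422
pad r3 0.0 0.0 1.0 0.0531
pad r4 -1.25 0.0 0.984 0.0542
cup r1 15.88 -0.38 0.971 0.0308
cup r3 0.0 0.0 1.0 0.0437
cup r4 -7.12 0.12 0.981 0.0498
pad p2 6.0 0.0 0.996 0.0474
pad p3 0.0 0.0 1.0 0.0524
pad p4 -0.12 0.0 0.997 0.0525
cup p2 7.62 -0.12 0.987 0.0407
cup p3 0.0 0.0 1.0 0.0471
cup p4 -7.38 0.12 0.986 0.0534
```

The pad contacted at a bar travel of about 19 mm. The stem was in by about 6 mm at the peak of squeeze 4 and about 5.3 mm now, with the ratchet holding. A full fifth squeeze would give about 12 mm, so I'll hold it at roughly two-thirds, which should give about 10 mm. The arm position sets how far the trigger closes.

```bash
python3 - <<'E'
from h import *
bot.move_linear(W(0,-.067,.082),.1); bot.clamp(12); bot.sleep(.2); st("sq5"); 
for i in range(2):
    bot.sleep(.5); st()
shot("p5")
E
sed -i '/^run(/d' meas.py; cp meas.py m5.py; echo 'run("p4",["p3","p4","p5"],((182,80,240,160),(234,92)),((248,122,304,185),(246,150)))' >> m5.py; python3 m5.py
```

```text
sq5 t21.23 op0.0383 ff 11.2 F_clamp [-0.6 -3.1 -1.4] tcp [ 0.5746 -0.085   0.0819]
 t21.73 op0.0386 ff 11.2 F_clamp [ 0.6 -4.  -3.4] tcp [ 0.5747 -0.085   0.0819]
 t22.23 op0.0388 ff 11.2 F_clamp [-0.7 -3.7 -3.2] tcp [ 0.5747 -0.085   0.082 ]
pad p3 0.12 0.0 0.997 0.0488
pad p4 0.0 0.0 1.0 0.0489
pad p5 -2.25 0.0 0.969 0.0508
cup p3 7.25 -0.12 0.982 0.0434
cup p4 0.0 0.0 1.0 0.0495
cup p5 -7.25 -0.12 0.981 0.0559
```

The stem is in by about 10 mm (6.2 mm plus about 4 mm) and the trigger is at about 75% of its travel and steady. One last look before handing in.

Run:
```python
from h import *
crop("wrist",0,100,280,200,2.8,"fin"); st()
```

```text
t22.32 op0.0387 ff 11.2 F_clamp [-0.  -3.5 -2.8] tcp [ 0.5747 -0.085   0.082 ]
```

View pics/fin.png

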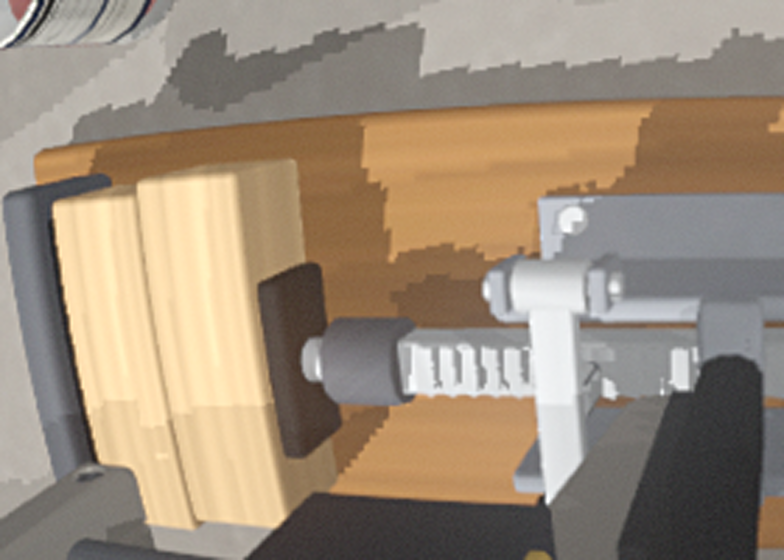

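The final view shows the halves closed against each other and the jaw, and the lever flat. The stem is visible at x 303–328, about 7–8 mm still out, so it is in by roughly 10 mm. I'm handing in.

```bash
python3 -c "
from plant import bot
print(bot.sign_off())"
```

```text
the job is handed in; nothing more can be done
None
```

I've handed the job in at about 22 s: the lever is fully down, the halves are pressed together against the jaw, and the spring stem is in by about 10–10.5 mm by camera estimate (9 mm wanted, 18 mm fully in). The trigger is held at about 75%: the fifth squeeze was deliberately partial, because a full one would have pushed the stem in to about 12 mm.

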